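# Squeeze the portion tongs to their mark and hold them over the plate

### The arm

A 7-joint arm with a two-finger parallel gripper is mounted at the origin on a cart in front of the work surface, level with it; the furniture and walls round the work are solid. World frame = base frame: x ahead of the robot, y to its left, z up, the work surface at z = 0. Lengths are in m, angles in rad, forces in N, time in s.
With the tool pointing down it reaches from about 0.35 to 0.9 m from the base axis. Payload 8.1 kg.
Tool frame: the origin (TCP) lies where the fingers leave the gripper's body, on its centre line; the fingertips stand 66 mm ahead of it and the grasp point (between the pads) lies 47 mm ahead of it; z points along the fingers, y is the line along which they close (so a half turn about z gives the same grasp; the last joint's range is limited). The gripper opens to 92 mm and grips with 3 to 60 N. Pads are 19 mm wide; open, the fingers measure 130 mm over their backs; the gripper's body (75 mm by 190 mm) begins 47 mm behind the grasp point.
Start: joints at [1.117, 0.434, 0.025, 1.573, -0.012, 1.134, -0.075], TCP at [0.215, -0.587, 0.292] pointing down, gripper open.
Joint ranges: [-2.62, 2.62], [-0.44, 2.09], [-1.27, 1.32], [0.08, 2.57], [-1.32, 4.46], [0.12, 2], [-2.74, 2.74]. Speed limits (rad/s): [2.22, 2.22, 3.01, 3.01, 3.14, 3.14, 3.14].

### API

Orientations are given as a rotation vector (axis times angle).
In Python, from cell import arm gives the robot as it stands.
- The arm moves only by the tool send_rows, never from a script. Its argument "motion" is text: rows parted by semicolons, each of 7 numbers parted by spaces: the closure, from 0 (fully open) to 1 (shut), then the shift along the world's x, y, z in m, then the turn, a rotation vector about the world's x, y, z in degrees. A call has 1 to 5 rows; each row shifts and turns the commanded pose from where the row before left it; what a row does not reach is not made up. A row lasts 1/8 s, in which the tool goes at most 62.5 mm and 10.7 degrees, less where a joint would pass 70% of its speed; a pose out of reach is approached as far as the arm can. A call is refused whole if a number of a shift passes 0.0625 or a number of a turn 10.7, either way. A call with a gripper value outside its range is refused whole. The fingers move at their own pace and stop on an object; "force" is the grip in N (left out, the last holds). Time passes only in rows, so rows that do not move let the fingers close. It gives the time, the measured TCP pose, the force, the opening and the grip force at its end, in the units of the state.
- arm.observe(): the state, without advancing time (a new reading comes with each control period).
- arm.get_image(name): name is "scene" or "top" or "wrist"; returns (picture, depth): 384x512x3 uint8, blue, green, red; 384x512 float32, m along the optical axis (not along the pixel's ray), 0 where there is no reading.
- arm.camera_model(name): a dict with "fx", "fy", "cx", "cy" (pixels), "D" ([k1, k2, p1, p2, k3] as OpenCV has them; the pictures are not rectified), "view" (4x4, takes a point from world to camera coordinates). Camera axes: x right, y down, z forward; pixel columns grow to the right and rows downward; lengths in m; the calibration is good to about 2 mm. A picture is of the moment at which its call begins: read the wrist's pose just before it. camera_model takes no time and is no camera call; for the wrist camera it gives the pose at the moment of the call.
- arm.sign_off(): hands the job in; it is judged then, once.
The state is a dict: "clock": time; "joints": joint angles; "dq": joint speeds; "joint_efforts": joint torques, N m; "position": TCP position; "ee_rot": TCP orientation; "force": force on the tool from outside, world axes, zero at the start; "ft_torque": the same for the moment, N m; "width": opening from 0.0 (shut) to 1.0 (fully open); "gripper_force": force on a finger pad.
Only numpy, scipy, OpenCV 4.12 (cv2) and the standard library are available. Lean on these libraries where they do the work, as an engineer would, in place of code of your own. Each camera call takes 0.05 s, during which the arm holds its last target. There are 200 camera calls.

### The job

Pick up the sprung serving tongs gently, as a hard squeeze bends them, and carry them level until their tips are over the middle of the plate, about 10 cm above the worktop. Squeeze them until the pointer tab on the moving arm is in line with the slider that marks the tip gap on their gauge bar, keep that gap steady for a good three seconds, and finish while still holding the tongs there at the mark, clear of the plate. Leave the plate and the other things where they are.

Things in the scene. Friction and masses are not known exactly. Their poses are not given: they have to be found in the camera images.
- tongs: Sprung serving tongs of plain steel strip, 230 mm long, 150 g, lying on edge: two strips 22 mm high, 3 mm thick, joined by a round bow. Origin on the underside; x points along the tongs from the bow (x = -118 mm) to the tips (x = +111), z up. This body is the fixed strip (at y = +18, parallel to x), the bow and the gauge. The last 20 mm of each strip are bent 6 mm inwards.
- tongs_arm (a joint): Closing angle of the moving strip (rad), hinged at x = -100, y = -18 mm of the tongs: 0 let go (tip gap 50 mm), 0.235 stop, 0.14 parallel to the fixed strip. Per 0.01 rad the tip gap shrinks 2.1 mm. The spring, 2.8 N m/rad, pushes at the thumb pads with 3.7 N let go, 8.6 N at the closest mark. Bent when the pushes of the two fingers add up to more than 40 N.
- tongs_mark (a joint): Where the slider is clamped on the gauge bar (m), 0.010 to 0.034; it cannot be moved. It is the travel along y that the pointer must make from its let-go place to be in line with the slider: closing angle = 0.14 + asin((value - 0.0218) / 0.156).
- tongs_mark_line (a point): Middle of the slider, 36 mm above the tongs' underside: a black collar, 12 mm along x, 6 along y, with a 2 mm fin on top along its middle line. It sits on the gauge, a flat aluminium bar 8 mm wide along y at x = 66 mm, from y = +20 to -59 mm, top at z = 33 mm, which crosses above the moving strip.
- tongs_pointer (a point): Top of the pointer, a steel tab 8 mm along x, 4 mm along y, standing 14 mm up from the moving strip just bow-side of the gauge bar (x about 56 mm), 36 mm above the tongs' underside.
- tongs_tips (a point): Point between the tips: x = 110 mm, y = 0, z = 11 mm in the tongs' frame (fixed to the body tongs).
- tongs_grip (a point): Point between the two black ribbed thumb pads, to be gripped from above, fingers closing along y: x = 20, y = -2, z = 11 mm in the tongs' frame. Pads 56 mm long, 18 high; let go, their outer faces are at y = +22 and -39 mm. Over the pads' middles it is 44 mm at closing angle 0.14, and 1.2 mm less for each 0.01 rad more. The tongs balance here.
- plate: White round plate, 200 mm across, 20 mm high, loose, 0.45 kg. Origin: centre of its underside.
- tea_light: Bystander: tea light, 38 mm across, 15 mm high. Origin: centre of its underside.
- timer: Bystander: kitchen timer, 65 mm across, 49 mm high. Origin: centre of its underside.
- spice_jar: Bystander: glass spice jar with a screw cap, 36 mm across, 102 mm high. Origin: centre of its underside.
- tin: Bystander: small tin, 76 mm across, 58 mm high. Origin: centre of its underside.
Mind the look-alikes: they are no part of the job. There is more than one size of the tongs; the job needs the larger.

How it is judged:
On the way, in this order (a step that is already met when the one before it is completed fails the run):
1. the tongs are lifted clear of the worktop in the fingers (height (world z) of each of tongs_tips, tongs_grip above 0.035 m and contact force between the fingers and tongs above 1 N), for 0.1 s.
2. over the plate, the pointer is kept in line with the slider for 2 s (horizontal distance between tongs_tips and plate below 0.06 m and height (world z) of tongs_tips between 0.065 and 0.16 m and y of tongs_pointer in the frame of tongs_mark_line between -0.0035 and 0.0035 m), for 2 s.
At the end, for the whole second after the job is handed in: The tongs hang still and level (within 0.3 rad) in the fingers, tips within 60 mm of the plate's centre seen from above and 65 to 160 mm above the worktop, the pointer within 3.5 mm of the slider's middle line along the gauge, touching the plate nowhere (all of step 2 and height (world z) of tongs_grip above 0.065 m and angle between tongs's own z axis and vertical below 0.3 rad and velocity of joint tongs_arm between -0.05 and 0.05 rad/s and linear speed of tongs below 0.03 m/s and contact force between the fingers and tongs above 2 N and contact force between tongs and plate below 0.1 N); the arm keeps its last pose, push and grip.
It fails at once if the tongs are squeezed too hard (contact force between the fingers and tongs above 40 N).
It fails at once if the plate is pushed (distance of plate from where it was at the start of the episode above 0.02 m).
It fails at once if a bystander is disturbed (distance of any of tea_light, timer, spice_jar, tin from where it was at the start of the episode above 0.02 m).
It also fails if it takes over 45 s, if anything falls off the work surface, if the arm or the gripper's body presses on something with over 40 N, if the wrist force passes 120 N, or if a joint passes its speed limit or range.

## Working session

There is one attempt and no reset: what is moved stays moved. The work goes in short steps, Python scripts to look and compute and a tool call to move; the robot and the scene stay as the last step left them, time stands still between calls to the robot, and variables do not carry over. Pictures are saved under pics/ and viewed, at most 10 in all, crops included, and the job is handed in when it is done.

Besides the shell and the picture viewer there is one more tool, called after "Emit:" as name(argument=value, ...) on one line, values as JSON. send_rows: Moves the arm, as the interface text tells. Its arguments: {"type":"object","properties":{"motion":{"type":"string"},"force":{"type":"number"}},"required":["motion"]}

```bash
mkdir -p pics; ls
cat > h.py <<'E'
import numpy as np,cv2
from cell import arm
def cam(n):
    m=arm.camera_model(n);K=np.array([[m['fx'],0,m['cx']],[0,m['fy'],m['cy']],[0,0,1]]);return K,np.array(m['D'],float),np.array(m['view'])
def ray(n,uv,c=None):
    K,D,V=c or cam(n);p=cv2.undistortPoints(np.array([[uv]],float),K,D)[0,0];R=V[:3,:3];return -R.T@V[:3,3],R.T@np.array([p[0],p[1],1])
def atz(n,uv,z,c=None):
    o,d=ray(n,uv,c);return o+d*(z-o[2])/d[2]
def proj(n,P,c=None):
    K,D,V=c or cam(n);return cv2.projectPoints(np.array(P,float).reshape(-1,1,3),cv2.Rodrigues(V[:3,:3])[0],V[:3,3],K,D)[0][:,0]
def cloud(n,dep,c=None):
    K,D,V=c or cam(n);h,w=dep.shape;g=np.stack(np.meshgrid(np.arange(w),np.arange(h)),-1).reshape(-1,1,2).astype(float)
    p=cv2.undistortPoints(g,K,D)[:,0].reshape(h,w,2);X=np.dstack([p,np.ones((h,w))])*dep[...,None]
    return (X-V[:3,3])@V[:3,:3]
E
python3 - <<'E'
from h import *
print(arm.observe())
ims=[]
for n in("top","scene"):
    i,d=arm.get_image(n);np.savez(f'pics/{n}0.npz',i=i,d=d);cv2.imwrite(f'pics/{n}0.png',cv2.resize(i,(800,600)));print(cam(n))
E
```

```text
pics
{'clock': 0.0, 'joints': array([ 1.11743769,  0.43517461,  0.02492929,  1.57412745, -0.01159769,
        1.13395398, -0.07510822]), 'dq': array([-0.00104547,  0.00150202,  0.00174728, -0.00088078, -0.00191858,
        0.00188459, -0.00053399]), 'joint_efforts': array([ 5.69893837e-04, -6.67838860e+01,  9.85093117e-01, -3.14455998e+01,
       -6.07313938e-02,  4.30686632e-02,  2.27439900e-04]), 'position': array([ 0.21459103, -0.58656556,  0.29146268]), 'ee_rot': array([-3.09196530e+00, -5.47835518e-01,  6.02337019e-04]), 'force': array([ 0.3069483 ,  0.43722646, -0.3613471 ]), 'ft_torque': array([-0.01794631, -0.02046008, -0.00269514]), 'gripper_force': 0.0, 'width': 0.9990199535826924}
(array([[429.88564614,   0.        , 259.5362177 ],
       [  0.        , 429.88564614, 196.07525887],
       [  0.        ,   0.        ,   1.        ]]), array([-0.03434243,  0.        ,  0.        ,  0.        ,  0.        ]), array([[-0.0043762 , -0.99803129, -0.06256515, -0.0729643 ],
       [-0.98805892,  0.01395163, -0.15344353,  0.59536412],
       [ 0.15401433,  0.06114655, -0.98617477,  1.29775128],
       [ 0.        ,  0.        ,  0.        ,  1.        ]]))
(array([[399.74250506,   0.        , 253.02984734],
       [  0.        , 399.74250506, 187.70881261],
       [  0.        ,   0.        ,   1.        ]]), array([-0.04703217,  0.        ,  0.        ,  0.        ,  0.        ]), array([[-0.73603914, -0.67681685, -0.01285859,  0.39673299],
       [-0.36614829,  0.41401979, -0.83338049,  0.27086643],
       [ 0.56936967, -0.60869251, -0.5525501 ,  0.71290978],
       [ 0.        ,  0.        ,  0.        ,  1.        ]]))
```

View pics/top0.png

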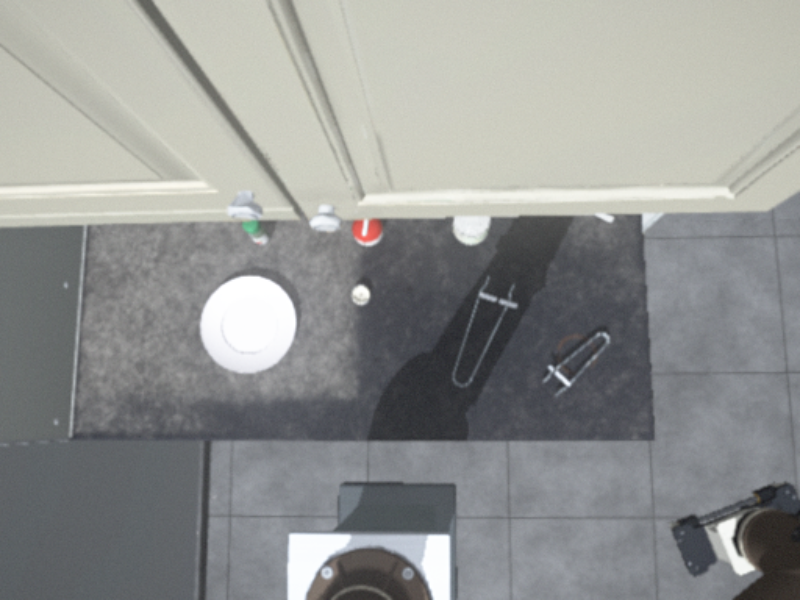

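View pics/scene0.png

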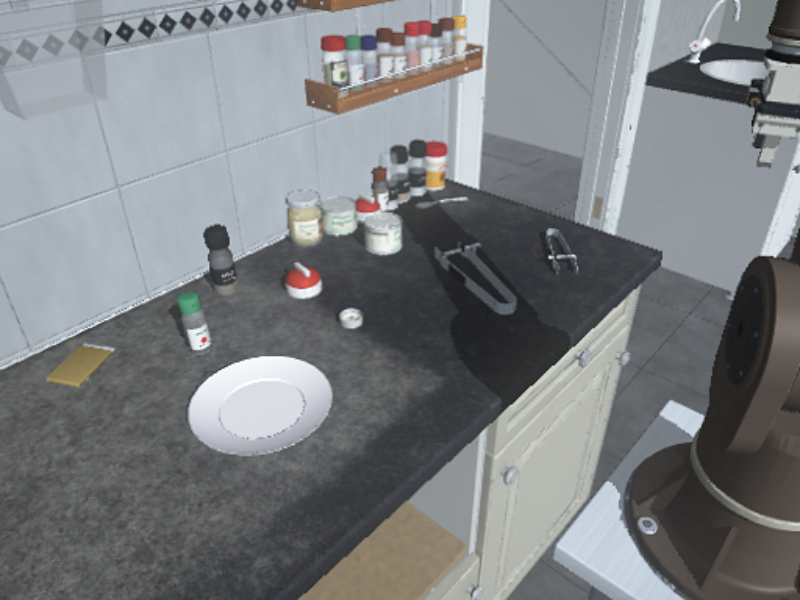

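Top view (800x600 pixels): there are two tongs. A is long, with its bow at (462,384) and gauge bar from (480,294) to (517,305). B is shorter, with its bow at (605,335) and gauge near (560,375). The plate is at (248,323). The tea light (360,295), timer (367,230), tin (471,228) and spice jar (255,230) are all under or near a wall cabinet. I'll measure the sizes and enlarge A.

Run:
```python
from h import *
T=np.load('pics/top0.npz');S=np.load('pics/scene0.npz')
i=T['i'];C=cloud('top',T['d']);Cs=cloud('scene',S['d'])
s=.64
for nm,p in dict(Abow=(462,385),Ag1=(480,294),Ag2=(517,305),At1=(487,277),At2=(513,286),Bbow=(607,334),Bt1=(545,380),Bt2=(560,394),tea=(360,295)).items():
    q=(p[0]*s,p[1]*s);print(nm,atz('top',q,.025).round(3),C[int(q[1]),int(q[0])].round(3))
# plate: white pixels
for n,cl,im in(('top',C,i),('scene',Cs,S['i'])):
    m=(im.min(2)>150)&(cl[...,2]>0.003)&(cl[...,2]<.04)&(abs(cl[...,1]-.2)<.25)&(cl[...,0]<.8)
    P=cl[m];
    if len(P): print(n,'plate',len(P),P.min(0).round(3),P.max(0).round(3),((P.min(0)+P.max(0))/2).round(3), np.percentile(P[:,2],[5,50,95]).round(3))
# cabinet
m=(C[...,2]>.15)&(C[...,0]>.3);P=C[m];print('cab',np.percentile(P,[0,1,50,99],axis=0).round(3))
print('counter x', C[270,250:300:20].round(3), C[100:140:4,320].round(2).tolist())
# obstacles heights by grid from scene
m=(Cs[...,2]>.02)&(Cs[...,0]>.3)&(Cs[...,2]<.2)&(Cs[...,1]<.5)
P=Cs[m];print(len(P))
for x in np.arange(.3,1,.05):
  print('%.2f'%x,' '.join('%3d'%(1000*P[k,2].max()) if (k:=(abs(P[:,0]-x-.025)<.025)&(abs(P[:,1]-y-.025)<.025)).any() else '  .' for y in np.arange(-.5,.5,.05)))
crop=i[165:262,275:400];crop2=S['i'][140:215,265:380]
a=cv2.resize(crop,None,fx=4.5,fy=4.5,interpolation=2);b=cv2.resize(crop2,(int(115*2),150))
a=np.vstack([a,np.zeros((160,a.shape[1],3),np.uint8)]);a[-155:-5,:230]=b
a=np.clip(a.astype(float)*1.6,0,255).astype(np.uint8)
print(a.shape);cv2.imwrite('pics/crop1.png',a)
```

```text
Abow [ 0.438 -0.189  0.025] [ 0.441 -0.187  0.002]
Ag1 [ 0.621 -0.228  0.025] [ 0.62  -0.227  0.03 ]
Ag2 [ 0.597 -0.301  0.025] [ 0.596 -0.298  0.036]
At1 [ 0.655 -0.243  0.025] [ 0.662 -0.243 -0.006]
At2 [ 0.636 -0.295  0.025] [ 0.637 -0.294  0.02 ]
Bbow [ 0.537 -0.477  0.025] [ 0.542 -0.482 -0.001]
Bt1 [ 0.447 -0.352  0.025] [ 0.448 -0.351  0.017]
Bt2 [ 0.419 -0.38   0.025] [ 0.42  -0.383  0.003]
tea [0.622 0.016 0.025] [0.628 0.019 0.007]
top plate 3342 [ 0.025 -0.048  0.003] [0.791 0.42  0.039] [0.408 0.186 0.021] [0.004 0.01  0.021]
scene plate 4961 [ 0.027 -0.013  0.003] [0.77  0.349 0.04 ] [0.398 0.168 0.021] [0.005 0.012 0.021]
cab [[ 0.3   -0.511  0.15 ]
 [ 0.388 -0.461  0.174]
 [ 0.602 -0.113  0.91 ]
 [ 0.648  0.628  1.367]]
counter x [[ 0.367 -0.045  0.007]
 [ 0.366 -0.108 -0.002]
 [ 0.366 -0.17   0.001]] [[0.6, -0.21, 0.82], [0.6, -0.21, 0.81], [0.6, -0.21, 0.79], [0.6, -0.21, 0.77], [0.6, -0.21, 0.76], [0.6, -0.21, 0.73], [0.6, -0.22, 0.71], [0.6, -0.22, 0.7], [0.6, -0.22, 0.68], [0.6, -0.22, 0.66]]
24738
0.30   .   .   .   .   .   .   .   .   .   .   .   .   .   .   .  
[... 437 characters left out ...]
 .   .
0.60   .   .   .   .  41  36   .   .   .   .   .   .   .  23  22  21  23   .   .   .
0.65   .   .   .   .   .  23   .   .   .   .   .   .   .   .  22  22  20   .   .   .
0.70   .   .   .   .   .  60  61   .   .  39  52   .   .   . 105   .   .   .   .   .
0.75   .   .   .   .  54  62  60   .   .  49  52   .   .   . 105   .   .   .   .   .
0.80   .   .   .   .   .  58   .   .   .   .   . 122 118   .   .   .   .   .   .   .
0.85 131 131 131 130  64  61 104 105 103   .   . 132 130   .   .   .   .   .   .   .
0.90 198 198 198 198 199 199 199 196 198 199 199 198 199 199 198 199 199 199 198  65
0.95 199 199 199 199 199 199 199 199 199 199 199 199 199 199 199 199 199 199 199  66
(596, 562, 3)
```

View pics/crop1.png

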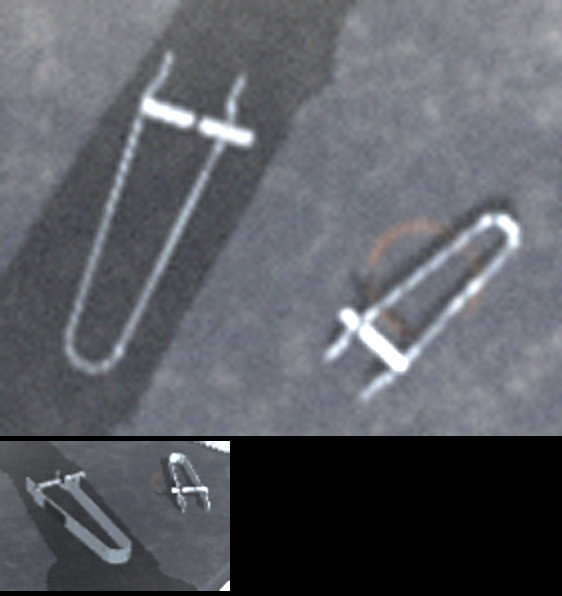

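A is the larger pair: about 223 mm from bow to tips, against about 150 mm for B. Its gauge sticks out past the right strip, so the left strip (+y) is the fixed one. The slider shows as a dark gap in the bar at crop pixel (197,122). Next I'll check the cabinet clearance and plan the approach.

Run:
```python
from h import *
from scipy.spatial.transform import Rotation as R
T=np.load('pics/top0.npz');S=np.load('pics/scene0.npz')
C=cloud('top',T['d']);Cs=cloud('scene',S['d'])
for y in np.arange(-.4,.4,.1):
    m=(abs(C[...,1]-y)<.03)&(C[...,0]>.45)&(C[...,2]>.25)
    P=C[m];k=P[:,2].argsort()[:5];print('%.1f'%y,P[k].round(3)[0],P[:,0].min().round(3))
m=(Cs[...,2]>.22)&(Cs[...,0]>.4);P=Cs[m];print('scene high',np.percentile(P,[0,5,50],axis=0).round(2))
for n,cl,im in(('top',C,T['i']),('scene',Cs,S['i'])):
    m=(im.min(2)>120)&(cl[...,2]>0.012)&(cl[...,2]<.03)&(abs(cl[...,1]-.22)<.13)&(cl[...,0]<.68)&(cl[...,0]>.38)
    P=cl[m][:,:2].astype(np.float32);(c,r)=cv2.minEnclosingCircle(P);print(n,'plate',c,r)
g1,g2,b,t1,t2=[atz('top',(p[0]*.64,p[1]*.64),z) for p,z in(((480,294),.033),((517,305),.033),((462,385),.022),((487,277),.022),((513,286),.022))]
yaw=np.arctan2(*((g1-g2)[[1,0]]))-np.pi/2;print('yaw from gauge',np.degrees(yaw),np.linalg.norm(g1-g2))
X=np.array([np.cos(yaw),np.sin(yaw)]);Y=np.array([-X[1],X[0]])
o=g1[:2]-.066*X-.02*Y;print('origin',o,'grip',o+.02*X-.002*Y,'bow x',(b[:2]-o)@X,'t1',(t1[:2]-o)@X,(t1[:2]-o)@Y,'t2',(t2[:2]-o)@X,(t2[:2]-o)@Y)
s=arm.observe();M=R.from_rotvec(s['ee_rot']).as_matrix();print(M.round(3));print('tool y heading',np.degrees(np.arctan2(M[1,1],M[0,1])))
w=cam('wrist')[2];print('wrist cam in world',-w[:3,:3].T@w[:3,3],'axis',w[2,:3],'tool frame',M.T@(-w[:3,:3].T@w[:3,3]-s['position']),M.T@w[2,:3])
```

```text
-0.4 [ 0.602 -0.4    0.642] 0.598
-0.3 [ 0.601 -0.318  0.644] 0.597
-0.2 [ 0.601 -0.219  0.644] 0.597
-0.1 [ 0.601 -0.071  0.643] 0.597
-0.0 [0.603 0.007 0.644] 0.576
0.1 [0.603 0.078 0.641] 0.6
0.2 [0.603 0.227 0.642] 0.6
0.3 [0.603 0.309 0.642] 0.6
scene high [[ 0.78 -2.34  0.22]
 [ 0.84 -0.59  0.24]
 [ 0.95  0.06  0.35]]
top plate (0.5657365322113037, 0.25090277194976807) 0.1007194072008133
scene plate (0.5649577975273132, 0.24889342486858368) 0.10194123536348343
yaw from gauge -17.749592692523017 0.0766798611054445
origin [ 0.55037203 -0.22649307] grip [ 0.56881028 -0.23449502] bow x -0.11802505848456778 t1 0.10566124462965308 0.01646954035061875 t2 0.10300487781920006 -0.038837919348884586
[[ 0.939  0.344 -0.001]
 [ 0.344 -0.939  0.001]
 [-0.    -0.001 -1.   ]]
tool y heading -69.90661130845106
wrist cam in world [ 0.2827648  -0.56203366  0.38311239] axis [-0.25794318 -0.09300545 -0.96167318] tool frame [ 0.07244621  0.00020959 -0.09159377] [-2.74058005e-01  9.08902424e-05  9.61713160e-01]
```

Emit:
send_rows(motion="0 0.035 0.035 -0.004 0 0 -3.8;0 0.035 0.035 -0.004 0 0 -3.8;0 0.035 0.035 -0.004 0 0 -3.8;0 0.035 0.035 -0.004 0 0 -3.8;0 0.035 0.035 -0.004 0 0 -3.8")

```text
clock: 0.72
position: [0.3906, -0.4106, 0.2719]
ee_rot: [-3.141, -0.026, 0.001]
force: [0.9, 0.3, -0.4]
width: 1.0
gripper_force: 0.0
```

Emit:
send_rows(motion="0 0.035 0.035 -0.004 0 0 -3.8;0 0.035 0.035 -0.004 0 0 -3.8;0 0.035 0.035 -0.004 0 0 -3.8;0 0.035 0.035 -0.004 0 0 -3.8;0 0.035 0.035 -0.004 0 0 -3.8")

```text
clock: 1.35
position: [0.5656, -0.2357, 0.2518]
ee_rot: [3.103, -0.492, -0.001]
force: [1.1, 0.1, -0.3]
width: 1.0
gripper_force: 0.0
```

Emit:
send_rows(motion="0 0 0 0 0 0 0;0 0 0 0 0 0 0")

```text
clock: 1.6
position: [0.5643, -0.2373, 0.2518]
ee_rot: [3.103, -0.488, -0.002]
force: [-0.0, -1.0, -0.6]
width: 0.999
gripper_force: 0.0
```

Run:
```python
from h import *
s=arm.observe();print(s['joints'].round(2),s['position'],s['ee_rot'])
c=cam('wrist');i,d=arm.get_image('wrist');np.savez('pics/w1.npz',i=i,d=d,K=c[0],D=c[1],V=c[2])
cv2.imwrite('pics/w1.png',cv2.resize(i,(800,600)))
```

```text
[ 0.29  0.45  0.03  1.66 -0.01  1.04 -1.56] [ 0.56425496 -0.23725777  0.25180075] [ 3.10294640e+00 -4.87908052e-01 -1.89747086e-03]
```

View pics/w1.png

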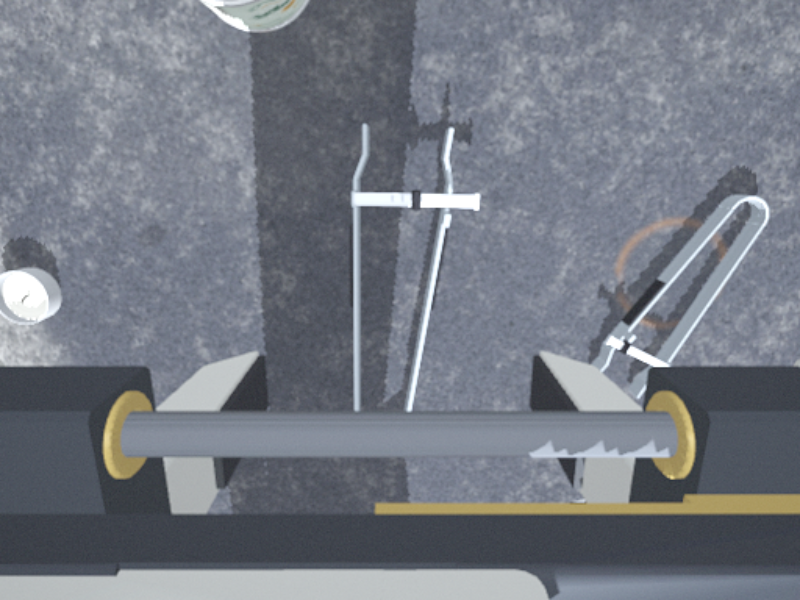

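Wrist view: the gauge runs from (352,199) to (480,202), the black slider is at (416,200), the pointer at (447,218), the fixed strip along column 357, and the tips at (366,126) and (450,131). I'll triangulate these with the top view and work out the mark.

Run:
```python
from h import *
from scipy.spatial.transform import Rotation as R
W=np.load('pics/w1.npz');c=(W['K'],W['D'],W['V']);C=cloud('wrist',W['d'],c)
def tri(a,b):
    (o1,d1),(o2,d2)=a,b;t=np.linalg.lstsq(np.c_[d1,-d2],o2-o1,rcond=None)[0];p,q=o1+t[0]*d1,o2+t[1]*d2;return (p+q)/2,np.linalg.norm(p-q)
w=lambda p:(p[0]*.64,p[1]*.64)
for nm,pw,pt in(('g1',(352,199),(480,294)),('g2',(480,202),(517,305)),('t1',(366,126),(487,277))):
    print(nm,tri(ray('wrist',w(pw),c),ray('top',w(pt))),C[int(pw[1]*.64),int(pw[0]*.64)+(1 if nm=='g1' else -2)].round(4))
# precise slider / pointer from image
g1,g2=[atz('wrist',w(p),.033,c) for p in((352,199),(480,202))]
yaw=np.arctan2(*((g1-g2)[[1,0]]))-np.pi/2
f1,f2=[atz('wrist',w(p),.022,c) for p in((357,395),(357,215))]
yaw2=np.arctan2(*((f2-f1)[[1,0]]));print('yaw',np.degrees(yaw),np.degrees(yaw2),np.linalg.norm(g1-g2))
for ya in(yaw,yaw2):
    X=np.array([np.cos(ya),np.sin(ya)]);Y=np.array([-X[1],X[0]]);o=g1[:2]-.066*X-.02*Y
    f=lambda p,z:np.array([(atz('wrist',w(p),z,c)[:2]-o)@a for a in(X,Y)]).round(4)
    print('o',o,'grip',o+.02*X-.002*Y,'slider',f((416,200),.036),'pointer',f((447,217),.036),'g2',f((480,202),.033),'strip',f((357,395),.022),'tips',f((366,126),.022),f((450,131),.022))
M=R.from_rotvec(arm.observe()['ee_rot']).as_matrix();print('tool y',np.degrees(np.arctan2(M[1,1],M[0,1])),'tool z',M[:,2])
i=W['i'];print(i[128,220:312].min(1))
print(i[139,270:300].max(1))
```

```text
g1 (array([ 0.61906459, -0.22700818,  0.03623224]), np.float64(0.0009871010836565762)) [ 0.6192 -0.2268  0.0314]
g2 (array([ 0.594472 , -0.2995499,  0.0424544]), np.float64(0.00010421353191015276)) [ 0.5942 -0.2987  0.0337]
t1 (array([ 0.66040628, -0.24566879, -0.00436687]), np.float64(0.002693047152414594)) [ 0.6589 -0.2459  0.0209]
yaw -19.221451682320414 -19.219859299388286 0.07886192333527746
o [ 0.55030239 -0.22340503] grip [ 0.56852901 -0.23187794] slider [ 0.0665 -0.0193] pointer [ 0.0567 -0.0387] g2 [ 0.066  -0.0589] strip [-0.0723  0.0178] tips [0.1093 0.0123] [ 0.1076 -0.0393]
o [ 0.55030231 -0.22340695] grip [ 0.56852917 -0.23187935] slider [ 0.0665 -0.0193] pointer [ 0.0567 -0.0387] g2 [ 0.066  -0.0589] strip [-0.0723  0.0178] tips [0.1093 0.0123] [ 0.1076 -0.0393]
tool y -107.96191002786843 tool z [-1.01619993e-03 -6.37293832e-04 -9.99999281e-01]
[ 89  87  98  91 120 196 230 240 247 247 246 245 245 246 246 245 246 247
 245 246 246 246 246 247 248 246 246 246 246 247 232 225 242 248 246 247
 241 223 233 248 246 248 244 196  72  81  83  82  90 211 255 255 255 255
 255 255 255 255 255 255 255 255 255 255 255 255 255 255 255 255 255 255
 255 255 255 255 255 255 255 255 255 255 255 255 255 255 255 143 126 131
 126 129]
[145 143 135 135 139 145 129 104  99 100 104 149 174 161 255 255 255 255
 254 142 139 136 142 146 156 156 156 146 139 142]
```

The model fits well: strip at y=17.8 mm, gauge end at -58.9 mm, pointer at -38.7 mm let go, slider at -19.3 mm. The mark is therefore about 0.020, which means a closing angle of about 0.128 and an opening of about 45.5 mm. I'll descend.

Emit:
send_rows(motion="0 0.0032 0.0026 -0.04 0 0 -1.3;0 0 0 -0.05 0 0 0;0 0 0 -0.05 0 0 0;0 0 0 -0.03 0 0 0;0 0 0 0 0 0 0")

```text
clock: 2.28
position: [0.5655, -0.2354, 0.0803]
ee_rot: [3.097, -0.527, -0.008]
force: [-0.3, -1.3, 0.3]
width: 0.998
gripper_force: 0.0
```

Emit:
send_rows(motion="0 0.002 0.0005 -0.0095 0 0 0;0 0 0 0 0 0 0;0.3 0 0 0 0 0 0;0.36 0 0 0 0 0 0;0.4 0 0 0 0 0 0", force=8)

```text
clock: 2.9
position: [0.5701, -0.234, 0.0731]
ee_rot: [3.097, -0.524, 0.001]
force: [-0.5, -0.8, 0.3]
width: 0.72
gripper_force: 0.8
```

Emit:
send_rows(motion="0.42 0 0 0 0 0 0;0.44 0 0 0 0 0 0;0.44 0 0 0 0 0 0")

```text
clock: 3.28
position: [0.5702, -0.2342, 0.0731]
ee_rot: [3.097, -0.525, 0.001]
force: [-0.1, -1.3, 4.9]
width: 0.561
gripper_force: 7.6
```

Emit:
send_rows(motion="0.46 0 0 0 0 0 0;0.48 0 0 0 0 0 0;0.5 0 0 0 0 0 0;0.5 0 0 0 0 0 0;0.5 0 0 0 0 0 0")

```text
clock: 3.9
position: [0.5703, -0.2341, 0.0731]
ee_rot: [3.097, -0.524, 0.001]
force: [-0.2, -1.8, 6.0]
width: 0.546
gripper_force: 8.0
```

```bash
cat > w.py <<'E'
import sys
from h import *
s=arm.observe();print(s['width'],s['gripper_force'],s['force'].round(1),s['position'].round(4))
c=cam('wrist');i,d=arm.get_image('wrist');np.savez(f'pics/{sys.argv[1]}.npz',i=i,d=d,K=c[0],D=c[1],V=c[2])
cv2.imwrite(f'pics/{sys.argv[1]}.png',cv2.resize(i,(800,600)))
E
python3 w.py w2
```

```text
0.5464412282884867 8.019404939877859 [-0.2 -1.8  6. ] [ 0.5703 -0.2341  0.0731]
```

View pics/w2.png

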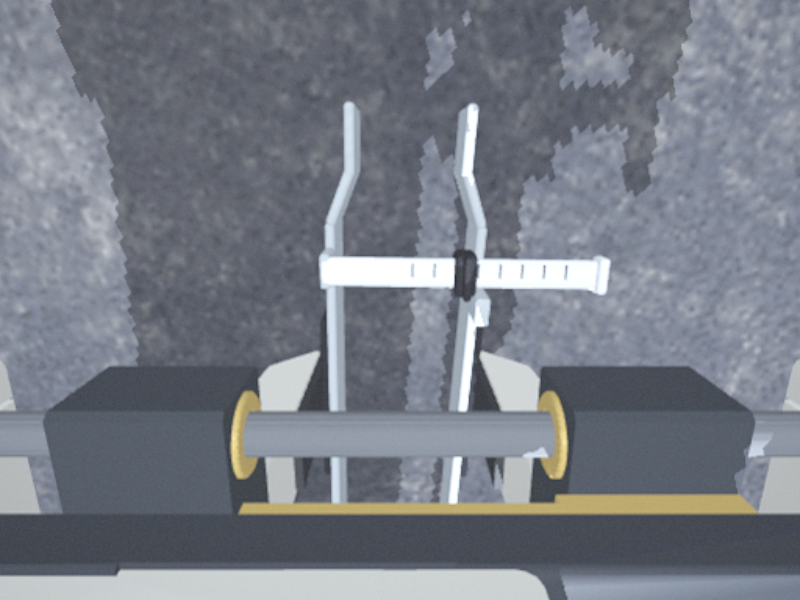

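The wrist view shows the slider at (464,274) and the pointer at (482,310), about 5 mm short of the mark. The tongs are parallel to the gripper and gripped at 8 N. I'll lift gently.

Emit:
send_rows(motion="0.5 0 0 0 0 0 0;0.5 0 0 0.008 0 0 0;0.5 0 0 0.012 0 0 0;0.5 0 0 0.02 0 0 0;0.5 0 0 0.02 0 0 0", force=9)

```text
clock: 4.58
position: [0.5698, -0.2336, 0.1338]
ee_rot: [-3.097, 0.524, 0.001]
force: [0.8, 0.3, -1.6]
width: 0.499
gripper_force: 6.2
```

Emit:
send_rows(motion="0.5 0 0 0.02 0 0 0;0.5 0 0 0.02 0 0 0;0.5 0 0 0.01 0 0 0;0.5 0 0 0 0 0 0;0.5 0 0 0 0 0 0")

```text
clock: 5.2
position: [0.5695, -0.2336, 0.182]
ee_rot: [-3.097, 0.524, 0.002]
force: [0.6, -0.2, -2.0]
width: 0.5
gripper_force: 6.2
```

```bash
python3 w.py w3
cat > m.py <<'E'
import sys
from h import *
W=np.load(f'pics/{sys.argv[1]}.npz');i=W['i'];C=cloud('wrist',W['d'],(W['K'],W['D'],W['V']))
V=W['V'];cp=-V[:3,:3].T@V[:3,3]
# camera-frame measure: gauge bar row, dark collar
m=(i.min(2)>225);m[:140]&=True
rows=np.where(m[140:200].sum(1)>100)[0]+140;print('bar rows',rows.min(),rows.max())
r=(rows.min()+rows.max())//2
cols=np.where(m[r])[0];print('bar',cols.min(),cols.max())
dk=[c for c in range(cols.min(),cols.max()) if i[r,c].max()<110];print('collar',dk)
for k in range(rows.max()+2,rows.max()+24,2): print(k,np.where(i[k,280:330].min(1)>190)[0]+280)
for u in (cols.min()+6,cols.min()+30,cols.max()-6,cols.max()-30): print('bar pt',C[r,u].round(4))
E
python3 m.py w2; python3 m.py w3
```

```text
0.49993613672067216 6.21287427842617 [ 0.6 -0.2 -2. ] [ 0.5695 -0.2336  0.182 ]
bar rows 167 182
bar 206 388
collar [292, 293, 294, 295, 296, 297, 298, 300, 301, 302, 303, 304]
184 [288 306 307 308 321 322 323 324 325 326 327 328 329]
186 []
188 []
190 []
192 [305 306 307 308 309 310 311 312]
194 [304 305 306 307 308 309 310 311 312]
196 [304 305 306 307 308 309 310 311 312]
198 [304 305 306 307 308 309 310 311 312]
200 [304 305 306 307 308 309 310 311 312]
202 [299 300 301 304 305 306 307 308 309 310 311]
204 [299 300 301 302 303 304 305 306 307 308 309 310 311]
bar pt [ 0.6166 -0.2319  0.0312]
bar pt [ 0.6133 -0.2417  0.0316]
bar pt [ 0.593  -0.3006  0.0326]
bar pt [ 0.5958 -0.2913  0.0308]
bar rows 167 182
bar 211 500
collar [297, 298, 299, 300, 301, 302, 303, 304, 305, 306, 307, 308, 309, 310, 473, 476, 477, 478, 479, 480, 481, 482]
184 [311 312 313 314 315 316 317 318 319 320 321 322 323 324 325 326 327 328
 329]
186 []
188 []
190 []
192 [299 300 301]
194 [299 300 301 302 303 304 305 306]
196 [299 300 301 302 303 304 305]
198 [298 299 300 301 302 303 304 305]
200 [298 299 300 301 302 303 304 305]
202 [298 299 300 301 302 303 304 305]
204 [298 299 300 301 302 303 304 305]
bar pt [ 0.6153 -0.2337  0.1415]
bar pt [ 0.6118 -0.2432  0.1405]
bar pt [ 0.515  -0.4313  0.0099]
bar pt [ 0.5167 -0.4185 -0.0014]
```

View pics/w3.png

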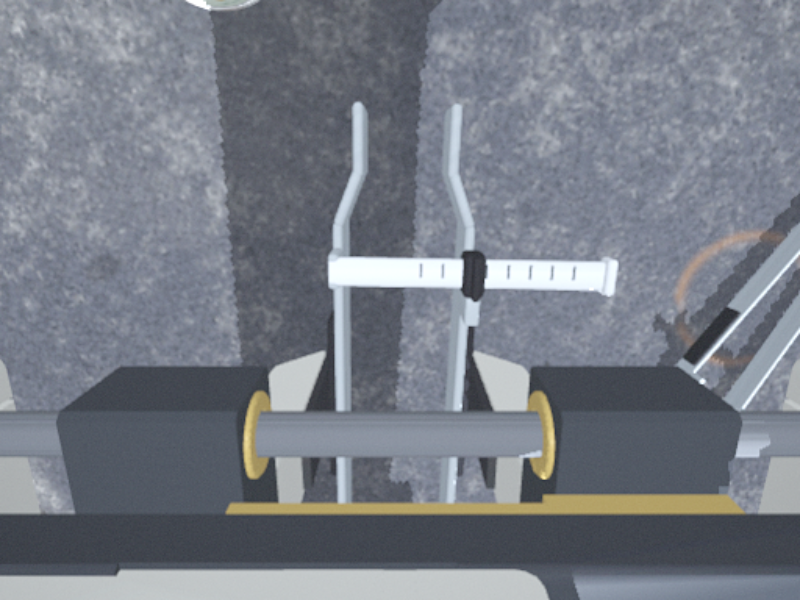

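The tongs are lifted and level, with the pointer (472,310) nearly in line with the slider fin (473,275). I'll compute the offset properly.

```bash
cat > o.py <<'E'
import sys
from h import *
n,sl,po,e1,e2,zt=sys.argv[1],*[eval(a) for a in sys.argv[2:7]]
W=np.load(f'pics/{n}.npz');c=(W['K'],W['D'],W['V'])
g1,g2=[atz('wrist',p,zt-.003,c) for p in(e1,e2)];Y=(g1-g2)/np.linalg.norm(g1-g2)
s,p=[atz('wrist',q,zt,c) for q in(sl,po)]
print('len',np.linalg.norm(g1-g2),'slider y',.02-(g1-s)@Y,'pointer y',.02-(g1-p)@Y,'diff',(p-s)@Y)
X=np.array([Y[1],-Y[0]]);o=g1[:2]-.066*X-.02*Y[:2];t=o+.11*X;print('yaw',np.degrees(np.arctan2(X[1],X[0])),'origin',o,'tips',t,'to plate',np.array([.565,.25])-t)
E
python3 o.py w2 "(298,175)" "(308.5,193)" "(205.5,173)" "(388.5,175)" .036
python3 o.py w3 "(303.5,175)" "(302.5,194)" "(210.5,173)" "(394.5,176)" .1445
python3 -c "
from h import *
print(np.degrees(arm.observe()['ee_rot']),arm.observe()['joints'])"
```

```text
len 0.07778865392113998 slider y -0.01887700940702171 pointer y -0.023684011360245307 diff -0.00480700195322359
yaw -19.878241046752827 origin [ 0.5493494  -0.22615951] tips [ 0.65279531 -0.26356198] to plate [-0.08779531  0.51356198]
len 0.0784841315579417 slider y -0.019142511620057413 pointer y -0.019202269468295393 diff -5.975784823798562e-05
yaw -20.175402487805627 origin [ 0.54777738 -0.22724165] tips [ 0.65102791 -0.26518013] to plate [-0.08602791  0.51518013]
[-1.77469768e+02  3.00180623e+01  1.40233582e-01] [ 0.28547233  0.5256855   0.0248089   1.72206275 -0.01587802  0.89560549
 -1.58903665]
```

The pointer is in line (offset about 0.1 mm) at closure 0.5. Now I'll carry the tongs to the plate, turning +24°.

Emit:
send_rows(motion="0.5 -0.003 0.015 -0.001 0 0 0.8;0.5 -0.005 0.025 -0.001 0 0 1.3;0.5 -0.0067 0.035 -0.001 0 0 1.75;0.5 -0.0067 0.035 -0.001 0 0 1.75;0.5 -0.0067 0.035 -0.001 0 0 1.75")

```text
clock: 5.88
position: [0.5409, -0.0855, 0.1776]
ee_rot: [-3.125, 0.318, 0.001]
force: [0.4, 0.5, -1.6]
width: 0.502
gripper_force: 6.2
```

Emit:
send_rows(motion="0.5 -0.0067 0.035 -0.001 0 0 1.75;0.5 -0.0067 0.035 -0.001 0 0 1.75;0.5 -0.0067 0.035 -0.001 0 0 1.75;0.5 -0.0067 0.035 -0.001 0 0 1.75;0.5 -0.0067 0.035 -0.001 0 0 1.75")

```text
clock: 6.5
position: [0.5067, 0.089, 0.1727]
ee_rot: [-3.14, 0.079, 0.001]
force: [0.4, 0.3, -1.3]
width: 0.501
gripper_force: 6.2
```

Emit:
send_rows(motion="0.5 -0.0067 0.035 0 0 0 1.75;0.5 -0.0067 0.035 0 0 0 1.75;0.5 -0.0067 0.035 0 0 0 1.75;0.5 -0.0057 0.03 0 0 0 1.5;0.5 -0.003 0.016 0 0 0 0.8")

```text
clock: 7.12
position: [0.4775, 0.24, 0.1727]
ee_rot: [-3.138, -0.13, 0.001]
force: [0.8, -0.2, -1.4]
width: 0.501
gripper_force: 6.2
```

Emit:
send_rows(motion="0.5 -0.0015 0.008 0 0 0 0.4;0.5 0 0 0 0 0 0;0.5 0 0 0 0 0 0")

```text
clock: 7.5
position: [0.4784, 0.2439, 0.1727]
ee_rot: [3.138, 0.13, -0.0]
force: [-0.1, -0.9, -1.3]
width: 0.5
gripper_force: 6.2
```

```bash
python3 w.py w4; python3 -c "
from h import *
i,d=arm.get_image('scene');cv2.imwrite('pics/s4.png',cv2.resize(i,(400,300)))
w=cv2.imread('pics/w4.png');cv2.imwrite('pics/v4.png',np.hstack([cv2.resize(w,(400,300)),cv2.imread('pics/s4.png')]))
a=np.load('pics/w4.npz')['i']; 
v=np.vstack([cv2.imread('pics/v4.png'),cv2.resize(a[150:215,190:410],(800,236),interpolation=2)]);cv2.imwrite('pics/v4.png',v)"; python3 m.py w4
```

```text
0.49956444284518975 6.210973486304283 [-0.1 -0.9 -1.3] [0.4784 0.2439 0.1727]Traceback (most recent call last):
  File "m.py", line 7, in <module>
    rows=np.where(m[140:200].sum(1)>100)[0]+140;print('bar rows',rows.min(),rows.max())
                                                                 ~~~~~~~~^^
    return umr_minimum(a, axis, None, out, keepdims, initial, where)
ValueError: zero-size array to reduction operation minimum which has no identity
```

View pics/v4.png

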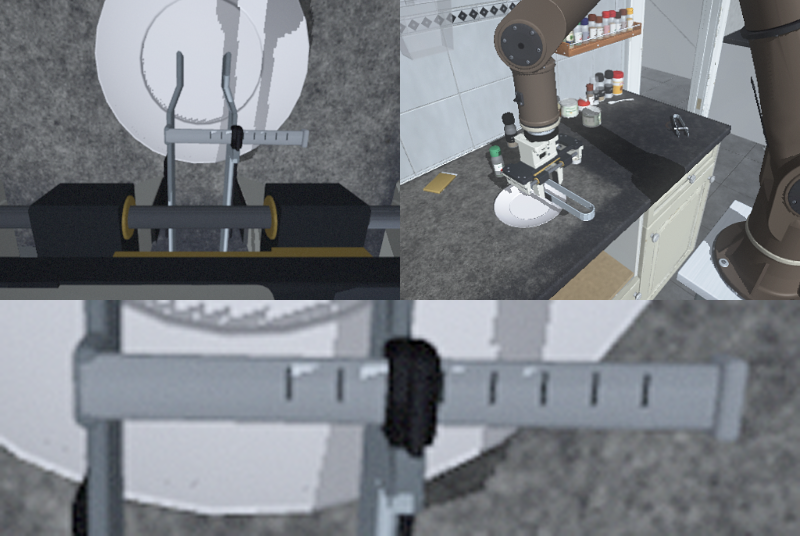

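The tongs hang over the plate, with the tips inside its inner ring and clear of everything. The lighting hides part of the pointer (crop 398,492), so I'll read the pixels.

```bash
python3 - <<'E'
import numpy as np
for n in('w3','w4'):
    W=np.load(f'pics/{n}.npz');g=W['i'].mean(2).astype(int);C=W['d']
    for r in(174,188,190,192,194,196,200): print(n,r,g[r,290:316])
    print((1000*C[196,290:316]).astype(int))
E
python3 o.py w4 "(303.5,175)" "(302.5,194)" "(211,174)" "(394.5,177)" .135
```

```text
w3 174 [253 253 253 253 254 241 146  49  61  68  72  70  57  55  67  69  70  62
  61  61  83 150 241 254 253 253]
w3 188 [160 161 162 160 162 155 108  56  58  63  64  60  58  69  69  69  62  58
  63 108 134 132 128 132 134 128]
w3 190 [161 160 161 158 160 165 161 148 141 133 127  96  50  63  73  64  66  91
 118 129 130 131 132 134 132 134]
w3 192 [158 164 163 159 160 160 165 162 199 225 228 215 161  65  53  94 147 151
 127 124 127 126 124 125 128 132]
w3 194 [158 161 161 161 155 160 163 166 196 219 223 221 221 223 224 221 206 165
 126 123 127 129 133 125 124 125]
w3 196 [163 159 160 160 160 157 161 169 198 216 220 219 217 219 219 217 190 139
 127 130 134 138 137 136 129 126]
w3 200 [160 161 160 161 158 159 156 181 207 215 215 217 218 216 216 213 174 119
 136 135 137 131 132 136 135 136]
[162 159 154 147 145 142 138 135 134 135 135 135 134 135 135 135 135 285
 286 286 287 284 285 286 287 286]
w4 174 [152 154 152 157 157 146  98   9  33  38  33  44  27  27  37  43  36  31
  32  27  30  56 132 159 156 154]
w4 188 [108 104 101 105 106  99  67  14  23  30  24  17  19  32  44  35  38  17
 
[... 240 characters left out ...]
196 199 197 197 199]
w4 194 [100 102 105 105 107 105 105  89  99 117 120 119 120 123 115 109 121 175
 200 197 197 198 201 208 216 209]
w4 196 [100 102 106 104 105 102 104  97  98 115 118 115 119 117 117 113 117 176
 207 211 204 201 177 133 103  54]
w4 200 [102 106 103 126 121  97 104 101 105 116 116 117 114 114 116 112  85  63
  60  68  64  59  59  60  56  63]
[163 159 155 147 144 141 138 135 135 134 134 133 135 134 135 135 134 256
 256 256 256 256 256 277 276 276]
len 0.07848504250081835 slider y -0.018993879430300006 pointer y -0.019054756932554148 diff -6.087750225413919e-05
yaw 3.7483094948086837 origin [0.45504845 0.24119061] tips [0.56481315 0.24838172] to plate [0.00018685 0.00161828]
```

Nothing has slipped: the pointer offset is about 0.1 mm and the tips are 2 mm from the plate's centre. Now I'll hold for more than 3 s.

Emit:
send_rows(motion="0.5 0 0 0 0 0 0;0.5 0 0 0 0 0 0;0.5 0 0 0 0 0 0;0.5 0 0 0 0 0 0;0.5 0 0 0 0 0 0")

```text
clock: 8.22
position: [0.478, 0.2452, 0.1727]
ee_rot: [3.139, 0.133, -0.0]
force: [0.1, 0.8, -1.1]
width: 0.504
gripper_force: 6.2
```

Emit:
send_rows(motion="0.5 0 0 0 0 0 0;0.5 0 0 0 0 0 0;0.5 0 0 0 0 0 0;0.5 0 0 0 0 0 0;0.5 0 0 0 0 0 0")

```text
clock: 8.85
position: [0.4781, 0.2451, 0.1727]
ee_rot: [3.139, 0.133, -0.0]
force: [-0.7, 0.2, -2.2]
width: 0.503
gripper_force: 6.2
```

Emit:
send_rows(motion="0.5 0 0 0 0 0 0;0.5 0 0 0 0 0 0;0.5 0 0 0 0 0 0;0.5 0 0 0 0 0 0;0.5 0 0 0 0 0 0")

```text
clock: 9.48
position: [0.4781, 0.2451, 0.1727]
ee_rot: [3.139, 0.133, -0.0]
force: [-0.2, -0.7, -1.8]
width: 0.498
gripper_force: 6.2
```

Emit:
send_rows(motion="0.5 0 0 0 0 0 0;0.5 0 0 0 0 0 0;0.5 0 0 0 0 0 0;0.5 0 0 0 0 0 0;0.5 0 0 0 0 0 0")

```text
clock: 10.1
position: [0.4781, 0.2452, 0.1728]
ee_rot: [3.139, 0.133, 0.0]
force: [0.1, 0.3, -0.9]
width: 0.498
gripper_force: 6.2
```

Emit:
send_rows(motion="0.5 0 0 0 0 0 0;0.5 0 0 0 0 0 0;0.5 0 0 0 0 0 0;0.5 0 0 0 0 0 0;0.5 0 0 0 0 0 0")

```text
clock: 10.72
position: [0.478, 0.2451, 0.1727]
ee_rot: [3.139, 0.133, -0.0]
force: [0.3, 0.1, -1.0]
width: 0.499
gripper_force: 6.2
```

Emit:
send_rows(motion="0.5 0 0 0 0 0 0;0.5 0 0 0 0 0 0;0.5 0 0 0 0 0 0;0.5 0 0 0 0 0 0;0.5 0 0 0 0 0 0")

```text
clock: 11.35
position: [0.4781, 0.2451, 0.1727]
ee_rot: [3.139, 0.133, -0.0]
force: [-0.2, -0.2, -0.8]
width: 0.501
gripper_force: 6.2
```

```bash
python3 w.py w5
python3 - <<'E'
import numpy as np
a,b=[np.load(f'pics/{n}.npz')['i'].astype(int)[100:210,190:410] for n in('w4','w5')];print('image change',abs(a-b).mean())
g=np.load('pics/w5.npz')['i'].mean(2).astype(int)
for r in(174,194): print(g[r,290:316])
from cell import arm
print(arm.sign_off())
E
```

```text
0.5013689723156994 6.212843880057335 [-0.2 -0.2 -0.8] [0.4781 0.2451 0.1727]
image change 5.6007300275482095
[153 154 154 154 156 145  93  26  34  35  35  42  31  31  42  31  37  24
  22  28  30  57 130 158 154 154]
[102 104 105 107 103 109  97  84  98 116 119 118 121 124 117 110 124 178
 202 199 198 196 197 199 203 214]
the job is handed in; nothing more can be done
None
```

I handed the job in with the larger tongs held level, tips about 2 mm from the plate's centre and roughly 11 cm above the worktop; the pointer was within about 0.1 mm of the slider, held steady for nearly 4 s, but no verdict came back.

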